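Stand up and open the push-and-turn descaler tub

ROBOT

A 6-joint arm with a two-finger parallel gripper is mounted at the origin on the work surface. World frame = base frame: x ahead of the robot, y to its left, z up, the work surface at z = 0. Lengths are in mm, angles in degrees, forces in N, time in s.
With the tool pointing down it reaches from about 350 to 875 mm from the base axis. Payload 4.2 kg.
Tool frame: the origin (TCP) lies between the finger pads; the fingertips stand 8 mm ahead of it and the grasp point (between the pads) lies 11 mm behind it (env.tip_reach is the distance from the TCP to the fingertips, in mm); z points along the fingers, y is the line along which they close (so a half turn about z gives the same grasp; the last joint's range is limited). The gripper opens to 85 mm and grips with 20 to 120 N. Pads are 22 mm wide; open, the fingers measure 114 mm over their backs; the gripper's body (76 mm by 85 mm) begins 54 mm behind the grasp point. The pads swing forward as they close: fully open they stand 13 mm farther back than shut.
Start: joints at [-59.324, 22.042, 0.453, 0, -68.411, -14.817], TCP at [170.816, -601.183, 239.312] pointing down, gripper open.
Joint ranges: [-179.83, 179.83], [-69.29, 118.12], [-61.27, 80.66], [-181.25, 117.63], [-171.15, -9.14], [-177.46, 177.46]. Speed limits (degrees/s): [159.86, 159.86, 180, 180, 180, 180].

INTERFACE

Orientations are given as [roll, pitch, yaw] about the fixed x, y, z axes, in that order (R = Rz(yaw) Ry(pitch) Rx(roll)).
In Python, from cell import env, eyes gives the robot as it stands.
- The arm moves only by the tool send_rows, never from a script. Its argument "deltas" is text: rows parted by semicolons, each of 7 numbers parted by spaces: the shift along the tool's x, y, z as a fraction of full scale, then the turn, a rotation vector about the tool's x, y, z as a fraction of full scale, then the opening, from 0 (shut) to 1 (fully open). In form: tx ty tz rx ry rz gripper; .... A call has 1 to 12 rows; each row is the pose to reach, as a shift and turn from the pose commanded when the call began, along the tool's axes at that moment; what a row does not reach only later rows make up. Full scale, the value 1, is 15 cm for a shift and 120 degrees for a turn. A row lasts 1/8 s, in which the tool goes at most 62.5 mm and 10.7 degrees, less where a joint would pass 70% of its speed; a pose out of reach is approached as far as the arm can. A call with a number of a shift or a turn outside -1 to 1 is refused whole. A call with a gripper value outside its range is refused whole. The fingers move at their own pace and stop on an object; "force" is the grip in N (left out, the last holds). Time passes only in rows, so rows that repeat a pose let the fingers close. It gives the time, the measured TCP pose, the force, the opening and the grip force at its end, in the units of the state.
- env.sense(): the state, without advancing time (a new reading comes with each control period).
- eyes.camera(name): name is "side" or "top"; returns a dict with "frame" (384x512x3 uint8, red, green, blue), "z_map" (384x512 float32, mm along the optical axis (not along the pixel's ray), 0 where there is no reading), "mtx" (3x3 intrinsics, pixels), "world_to_cam" (4x4, takes a point from world to camera coordinates). Camera axes: x right, y down, z forward; pixel columns grow to the right and rows downward; lengths in mm; the calibration is good to about 2 mm. A picture is of the moment at which its call begins.
- env.finish_job(): hands the job in; it is judged then, once.
The state is a dict: "t": time; "joint_pos": joint angles; "dq": joint speeds; "joint_torque": joint torques, N m; "eef_pos": TCP position; "orientation": TCP orientation; "ft_force": force on the tool from outside, world axes, zero at the start; "ft_torque": the same for the moment, N m; "width": finger opening in mm; "grip_force": force on a finger pad.
Only numpy, scipy, OpenCV 4.12 (cv2) and the standard library are available. Lean on these libraries where they do the work, as an engineer would, in place of code of your own. Each camera call takes 0.05 s, during which the arm holds its last target. There are 200 camera calls.

TASK

The descaler tub (square, with the ribbed safety cap) has been knocked over: stand it upright on the worktop close to where it lies. Then open it: press the cap down firmly, though not so hard that you crush the tub, and while pressing turn it anticlockwise until it comes free, lift it off and lay it, rim down, in the middle of the shallow steel dish. Leave the open tub standing, and do not disturb the other things around it.

Things in the scene. Friction and masses are not known exactly. Their poses are not given: they have to be found in the camera images.
- tub: descaler tub, white plastic, loose, about 0.5 kg: square body 84 x 84 mm, 90 mm from base to flat shoulder. Origin: centre of its base; its x axis runs along its middle towards the cap. It starts lying on a side face (x level, the neck to the robot's left); upright, x points up. Only friction under its base, which grows with the press, keeps it from turning with the cap. Over 70 N crushes it
- neck_rim (a point): centre of the tub's mouth, 117 mm from the base along the tub's x: the rim of its round neck, 43 mm in diameter (53 mm over the three ledges that hold the cap), 27 mm beyond the shoulder
- cap: the tub's child-resistant cap, grey plastic, loose, 42 g: round, ribbed, 62 mm in diameter, 34 mm high, open below, skirt 3 mm thick. Origin: centre of the skirt's open edge; its x axis runs along the cap's axis to its top, its z across it. Closed, its origin lies 97 mm from the tub's base along the tub's x (7 mm beyond the shoulder), its z along the tub's z within 4 deg
- cap_top (a point): centre of the cap's top face, 34 mm from the cap's origin along its x. A spring holds the cap up. Pushed in 4 mm (about 12 N) its lugs clear their notches; at 7 mm (about 18 N) the skirt meets the shoulder and it goes no further
- cap_lug (a point): one of three lugs inside the skirt (26 mm off the cap's axis along its -z, 11 mm from its open edge). Unpressed, the cap turns only 4 deg on the tub. Pressed, it turns anticlockwise seen from its top; from 60 deg the lugs stand in gaps of the ledges and the cap lifts straight off, at 86 deg it meets a stop (best: 73 deg). Clockwise it is stopped at once
- dish: shallow open steel dish, fixed, 130 mm (its x) by 150 mm (its y), walls 4 mm thick and 12 mm high over all. Origin: centre of the underside, on the worktop
- dish_floor (a point): centre of the dish's inner floor, 4 mm above the worktop
- jar: bystander: round white ceramic sugar jar, 82 mm in diameter, 128 mm high with wooden lid and knob, loose. Origin: centre of the underside
- mug_beige: bystander: beige mug, 86 mm across the mouth, 92 mm high, loose, handle to its +y. Origin: centre of the underside
- mug_white: bystander: white mug with a thin red band, 90 mm across the mouth, 85 mm high, loose, handle to its +y. Origin: centre of the underside
- mill: bystander: dark wooden pepper mill, 56 mm in diameter, 152 mm high, loose. Origin: centre of the underside
- turner: bystander: steel spatula with a wooden handle, 270 mm long, lying on the worktop along its x axis, loose. Origin: under its middle
- wood_spoon: bystander: wooden spoon, 260 mm long, lying on the worktop along its x axis, loose. Origin: under its middle

How it is judged (in metres and radians):
On the way, in this order (a step that is already met when the one before it is completed fails the run):
1. the tub stands upright on its base on the worktop, still closed and not yet pressed (angle between tub's own x axis and vertical below 0.1 rad and height (world z) of tub below 0.008 m and x of cap in the frame of tub between 0.0945 and 0.1 m), for 0.3 s.
2. the cap is pressed down on the standing tub past its notches (at least 3.5 mm) (x of cap in the frame of tub below 0.0935 m and distance between cap and tub below 0.11 m and angle between tub's own x axis and vertical below 0.1 rad), for 0.2 s.
3. the cap is lifted clear of the neck, the tub standing on the worktop (x of cap in the frame of tub above 0.125 m and angle between tub's own x axis and vertical below 0.15 rad and height (world z) of tub below 0.01 m), for 0.1 s.
At the end, for the whole second after the job is handed in: the cap rests rim down and level (within 7 deg) on the dish's floor, its centre within 45 mm of the dish's; the tub stands open and upright (within 6 deg) on its base on the worktop, the centre of the base within 140 mm of where it started; all at rest and released (horizontal distance between cap and dish_floor below 0.045 m and height (world z) of cap below 0.01 m and angle between cap's own x axis and vertical below 0.12 rad and linear speed of each of cap, tub below 0.02 m/s and angle between tub's own x axis and vertical below 0.1 rad and height (world z) of tub below 0.008 m and distance of tub from where it was at the start of the episode below 0.14 m); the robot touches nothing.
It fails at once if the tub is crushed: cap and tub pressed together with more than 70 N (contact force between cap and tub above 70 N).
It fails at once if the open tub is tipped by more than 23 deg, so that tablets could spill (distance between cap and tub above 0.13 m and angle between tub's own x axis and vertical above 0.4 rad).
It fails at once if a bystander (jar, mug, mill, spatula or wooden spoon) is shoved by more than 30 mm (distance of any of jar, mug_beige, mug_white, mill, turner, wood_spoon from where it was at the start of the episode above 0.03 m).
It also fails if it takes over 67 s, if anything falls off the work surface, if the arm or the gripper's body presses on something with over 40 N, if the wrist force passes 120 N, or if a joint passes its speed limit or range.

## Working session

There is one attempt and no reset: what is moved stays moved. The work goes in short steps, Python scripts to look and compute and a tool call to move; the robot and the scene stay as the last step left them, time stands still between calls to the robot, and variables do not carry over. Pictures are saved under pics/ and viewed, at most 10 in all, crops included, and the job is handed in when it is done.

Besides the shell and the picture viewer there is one more tool, called after ">>>" in YAML: its name, and indented under it one key for each argument. send_rows: Moves the arm, as the interface text tells. Its arguments: {"type":"object","properties":{"deltas":{"type":"string"},"force":{"type":"number"}},"required":["deltas"]}

```bash
mkdir -p pics; ls; python3 - <<'E'
from cell import env, eyes
import cv2, numpy as np
for n in ("top","side"):
    c=eyes.camera(n); cv2.imwrite(f"pics/{n}0.png",c["frame"][:,:,::-1]); np.savez(f"{n}0.npz",**c)
    print(n,c["mtx"].round(1).tolist(),c["world_to_cam"].round(3).tolist())
print(env.sense())
E
```

```text
pics
top [[353.3, 0.0, 249.0], [0.0, 353.3, 189.9], [0.0, 0.0, 1.0]] [[-0.14, -0.99, 0.004, 104.406], [-0.968, 0.136, -0.212, 537.185], [0.21, -0.034, -0.977, 873.152], [0.0, 0.0, 0.0, 1.0]]
side [[395.2, 0.0, 253.9], [0.0, 395.2, 189.2], [0.0, 0.0, 1.0]] [[-0.971, -0.239, 0.015, 552.314], [-0.177, 0.673, -0.718, 111.441], [0.161, -0.7, -0.696, 956.441], [0.0, 0.0, 0.0, 1.0]]
{'t': 0.1, 'joint_pos': array([-5.93241994e+01,  2.20855196e+01,  3.86971731e-01, -2.46457407e-02,
       -6.84125521e+01, -1.48179809e+01]), 'dq': array([ 0.06232653, -0.08110967,  0.17138575,  0.04677799,  0.09443056,
        0.04038468]), 'joint_torque': array([-7.64859578e-04, -3.93319023e+01,  1.88929349e+01,  4.19788420e+00,
       -2.55266583e-03,  1.01421676e-05]), 'eef_pos': array([ 170.66740344, -600.70922345,  238.33717059]), 'orientation': array([ 1.79886737e+02, -6.27633089e-03, -1.64151264e+02]), 'ft_force': array([ 0.09741916,  0.03596238, -0.21185608]), 'ft_torque': array([ 0.00812852, -0.01775241,  0.0038227 ]), 'grip_force': 0.0, 'width': 85.30147320667619}
```

View pics/top0.png

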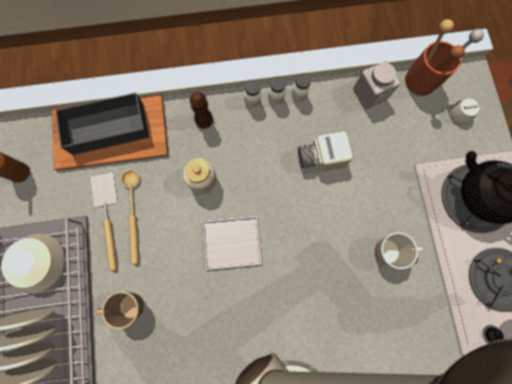

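View pics/side0.png

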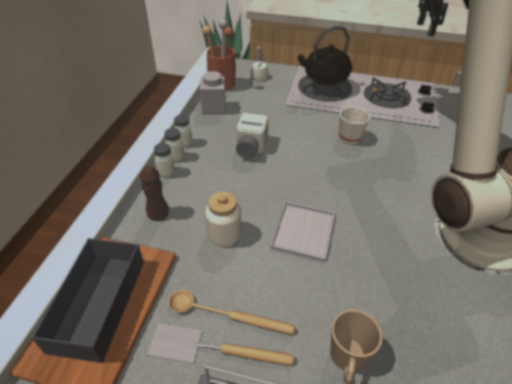

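The top view shows the tub at about (337,149), with its cap to the left at (307,155). The dish is at (232,243), the jar at (198,175), the white mug at (398,251) and the small shakers at (253–302,90). In the side view the tub is at (252,130), the cap at (247,148) and the dish at (304,231). I'll measure these next.

```bash
cat > h.py <<'E'
import numpy as np, cv2
def cloud(c):
    K,T,z=c["mtx"],c["world_to_cam"],c["z_map"].astype(float)
    v,u=np.mgrid[:384,:512]
    P=np.stack([(u-K[0,2])/K[0,0]*z,(v-K[1,2])/K[1,1]*z,z],-1)
    W=(P-T[:3,3])@T[:3,:3]
    W[z<=0]=np.nan
    return W
def ray(c,u,v,h):
    K,T=c["mtx"],c["world_to_cam"]; R=T[:3,:3]; o=-R.T@T[:3,3]
    d=R.T@np.array([(u-K[0,2])/K[0,0],(v-K[1,2])/K[1,1],1])
    return o+d*(h-o[2])/d[2]
E
python3 - <<'E'
from h import *
for n,pts in (("top",dict(tub=(338,146),cap=(307,155),dish=(232,243),jar=(198,166),mug=(398,251),shaker=(302,85),grey=(380,75))),("side",dict(tub=(255,122),cap=(247,148),dish=(304,231),jar=(223,199)))):
    c=dict(np.load(n+"0.npz")); W=cloud(c)
    print(n,{k:W[v,u].round(0).tolist() for k,(u,v) in pts.items()}, "table",W[200,290].round(1))
    if n=="top": reg=np.s_[120:180,290:365]
    else: reg=np.s_[100:170,225:280]
    w=W[reg].reshape(-1,3); w=w[(w[:,2]>25)]
    tp=w[w[:,2]>72]
    print("above25",np.nanmin(w,0).round(),np.nanmax(w,0).round(),"top n",len(tp),"z med",np.median(tp[:,2]).round(1))
    print(n,"topface rect",cv2.minAreaRect(tp[:,:2].astype(np.float32)))
    al=cv2.minAreaRect(w[:,:2].astype(np.float32)); print("all rect",al)
    # dish
    d=W[215:275,200:265].reshape(-1,3) if n=="top" else W[200:262,268:340].reshape(-1,3)
    d=d[(d[:,2]>7)&(d[:,2]<20)]; print("dish walls",cv2.minAreaRect(d[:,:2].astype(np.float32)),len(d))
    # objects map
    if n=="top":
        m=((W[...,2]>25)&(W[...,2]<300)).astype(np.uint8); k,l,s,cc=cv2.connectedComponentsWithStats(m)
        for i in range(1,k):
            if s[i,4]>60:
                q=W[l==i]; print(s[i].tolist(),q.min(0).round().tolist(),q.max(0).round().tolist())
E
```

```text
top {'tub': [625.0, -218.0, 85.0], 'cap': [616.0, -136.0, 73.0], 'dish': [419.0, 93.0, 4.0], 'jar': [608.0, 147.0, 130.0], 'mug': [336.0, -345.0, 9.0], 'shaker': [808.0, -153.0, 91.0], 'grey': [793.0, -356.0, 119.0]} table [ 5.145e+02 -8.240e+01 -1.000e-01]
above25 [ 582. -255.   25.] [ 667. -122.   89.] top n 1070 z med 83.8
top topface rect ((625.1228637695312, -189.501953125), (83.63629150390625, 130.966064453125), 0.7708112001419067)
all rect ((624.72509765625, -188.6704864501953), (84.38540649414062, 131.6069793701172), 1.7232983112335205)
dish walls ((421.8968200683594, 84.76714324951172), (164.68280029296875, 130.08004760742188), 87.40434265136719) 521
[0, 19, 493, 135, 17463] [724.0, -750.0, 25.0] [947.0, 699.0, 224.0]
[190, 92, 23, 33, 539] [759.0, 101.0, 25.0] [802.0, 153.0, 154.0]
[453, 98, 27, 24, 453] [666.0, -645.0, 25.0] [730.0, -587.0, 61.0]
[298, 131, 56, 39, 1570] [582.0, -255.0, 25.0] [667.0, -122.0, 89.0]
[0, 151, 26, 30, 553] [669.0, 627.0, 25.0] [724.0, 676.0, 119.0]
[449, 150, 63, 75, 2995] [366.0, -622.0, 25.0] [551.0, -505.0, 208.0]
[184, 158, 33, 35, 904] [5
[... 370 characters left out ...]
.0]
[488, 327, 17, 15, 173] [87.0, -552.0, 26.0] [118.0, -514.0, 41.0]
[235, 352, 57, 32, 1096] [121.0, 5.0, 117.0] [166.0, 118.0, 300.0]
side {'tub': [617.0, -205.0, 82.0], 'cap': [619.0, -120.0, 51.0], 'dish': [420.0, 99.0, 4.0], 'jar': [601.0, 158.0, 126.0]} table [471.8  -0.6  -1. ]
above25 [ 584. -254.   25.] [ 670. -114.   87.] top n 550 z med 82.1
side topface rect ((625.5370483398438, -188.62767028808594), (84.75674438476562, 127.16090393066406), 4.700762748718262)
all rect ((624.9833374023438, -184.0057373046875), (85.10284423828125, 136.4644317626953), 4.700762748718262)
dish walls ((423.6037902832031, 95.22386169433594), (154.0810546875, 129.89601135253906), 87.43205261230469) 386
```

```bash
python3 - <<'E'
from h import *
for n,reg in (("top",np.s_[120:180,290:365]),("side",np.s_[100:175,225:285])):
    c=dict(np.load(n+"0.npz")); w=cloud(c)[reg].reshape(-1,3); w=w[(w[:,2]>25)]
    b=w[w[:,1]<-172]; ys=np.arange(-250,-172,8); E=[]
    for y in ys:
        s=b[abs(b[:,1]-y)<4]; E.append((s[:,0].min(),s[:,0].max()))
    E=np.array(E); print(n,E.round().tolist())
    for k in (0,1): p=np.polyfit(ys,E[:,k],1); print("edge slope deg",np.degrees(np.arctan(p[0])).round(1),"x at y=-212",np.polyval(p,-212).round(1))
    cp=w[(w[:,1]>-155)&(w[:,1]<-125)]; print("cap x range",np.percentile(cp[:,0],[1,99]).round(1),"zmax",np.percentile(cp[:,2],99).round(1),"ymax",w[:,1].max().round(1),"ymin",w[:,1].min().round(1))
    m=w[np.abs(w[:,1]+140)<10]; print("cap ridge x",m[m[:,2]>np.percentile(m[:,2],85),0].mean().round(1))
t=dict(np.load("top0.npz")); s=dict(np.load("side0.npz"))
for k,c in(("t",t),("s",s)):
    g=cv2.cvtColor(c["frame"],cv2.COLOR_RGB2HSV); 
    d=cloud(c); m=(abs(d[...,0]-422)<85)&(abs(d[...,1]-92)<95)&(d[...,2]>2.)&(d[...,2]<20)
    m=cv2.morphologyEx(m.astype(np.uint8),cv2.MORPH_OPEN,np.ones((3,3))); p=d[m>0]
    print(k,cv2.minAreaRect(p[:,:2].astype(np.float32)),np.median(p[:,2]).round(1))
E
```

```text
top [[586.0, 666.0], [584.0, 666.0], [584.0, 667.0], [584.0, 665.0], [583.0, 667.0], [583.0, 665.0], [583.0, 666.0], [583.0, 664.0], [583.0, 667.0], [582.0, 665.0]]
edge slope deg -2.1 x at y=-212 583.4
edge slope deg -0.5 x at y=-212 665.8
cap x range [592.  650.5] zmax 75.8 ymax -122.2 ymin -255.4
cap ridge x 622.5
side [[603.0, 650.0], [587.0, 666.0], [586.0, 668.0], [586.0, 665.0], [585.0, 667.0], [585.0, 670.0], [585.0, 665.0], [584.0, 666.0], [585.0, 664.0], [584.0, 667.0]]
edge slope deg -8.8 x at y=-212 586.9
edge slope deg 5.8 x at y=-212 664.9
cap x range [593.9 653.2] zmax 73.3 ymax -114.5 ymin -254.4
cap ridge x 623.8
t ((423.73455810546875, 92.38279724121094), (151.0988311767578, 133.8249969482422), 87.54442596435547) 5.1
s ((423.5496826171875, 95.21944427490234), (153.9872589111328, 129.92999267578125), 87.37689971923828) 4.0
```

```bash
cat > go.py <<'E'
# usage: go.py gx gy gz yaw tilt [back] -> row numbers for the grasp point target
import sys, numpy as np
from scipy.spatial.transform import Rotation as R
from cell import env
g=list(map(float,sys.argv[1:])); back=g[5] if len(g)>5 else 0
s=env.sense(); C=R.from_euler("xyz",s["orientation"],degrees=True)
T=R.from_euler("xyz",[180,0,g[3]],degrees=True)*R.from_euler("y",g[4],degrees=True)
p=np.array(g[:3])+T.apply([0,0,11-back])
d=C.inv().apply(p-s["eef_pos"])/150; r=(C.inv()*T).as_rotvec(degrees=True)
m=max(1,abs(d).max())
print("t",round(s["t"],2),"tcp",s["eef_pos"].round(1),"-> tcp",p.round(1),"ori",T.as_euler("xyz",degrees=True).round(1))
print("rows min",np.ceil(max(np.linalg.norm(d)/m*150/62.5,np.linalg.norm(r)/10.7)),"calls",np.ceil(m))
print("d",(d/m).round(4),"full",d.round(3),"r",(r/120).round(4),"ft",s["ft_force"].round(1),"w",s["width"].round(1),"joints",s["joint_pos"].round(0))
E
python3 go.py 622.5 -137 42 -88 30 100
```

```text
t 0.1 tcp [ 170.7 -600.7  238.3] -> tcp [620.9 -92.5 119.1] ori [180. -30. -88.]
rows min 8.0 calls 4.0Traceback (most recent call last):
  File "go.py", line 13, in <module>
    print("d",(d/m).round(4),"full",d.round(3),"r",(r/120).round(4),"ft",s["ft_force"].round(1),"w",s["width"].round(1),"joints",s["joint_pos"].round(0))
                                                                                                    ^^^^^^^^^^^^^^^^
AttributeError: 'float' object has no attribute 'round'
```

```bash
sed -i 's/s\["width"\].round(1)/round(s["width"],1)/' go.py; python3 go.py 622.5 -137 42 -88 30 160
```

```text
t 0.1 tcp [ 170.7 -600.7  238.3] -> tcp [619.9 -62.5 171. ] ori [180. -30. -88.]
rows min 8.0 calls 4.0
d [-1.      0.6819  0.1174] full [-3.861  2.633  0.453] r [ 0.1667  0.2123 -0.6189] ft [ 0.1  0.  -0.2] w 85.3 joints [-59.  22.   0.  -0. -68. -15.]
```

>>> send_rows:
  deltas: "-1 0.68 -0.25 0 0 0 1;-1 0.68 -0.25 0 0 0 1;-1 0.68 -0.25 0 0 0 1;-1 0.68 -0.25 0 0 0 1"

```text
t: 0.6
eef_pos: [289.6, -459.8, 278.1]
orientation: [-179.9, 0.1, -163.8]
ft_force: [-0.6, -0.3, 0.4]
width: 85.5
grip_force: 0.0
```

>>> send_rows:
  deltas: "-1 0.68 0 0 0 0 1;-1 0.68 0 0 0 0 1;-1 0.68 0 0 0 0 1;-1 0.68 0 0 0 0 1"

```text
t: 1.1
eef_pos: [405.1, -321.1, 276.2]
orientation: [179.9, -0.0, -163.9]
ft_force: [-0.7, -0.8, -1.2]
width: 85.8
grip_force: 0.0
```

>>> send_rows:
  deltas: "-1 0.68 0 0.17 0.21 -0.62 1;-1 0.68 0 0.17 0.21 -0.62 1;-1 0.68 0 0.17 0.21 -0.62 1;-1 0.68 0 0.17 0.21 -0.62 1;-1 0.68 0 0.17 0.21 -0.62 1;-1 0.68 0 0.17 0.21 -0.62 1;-1 0.68 0 0.17 0.21 -0.62 1;-1 0.68 0 0.17 0.21 -0.62 1"

```text
t: 2.1
eef_pos: [519.1, -185.1, 275.9]
orientation: [-179.8, -30.2, -87.8]
ft_force: [-0.2, -0.1, -1.1]
width: 85.3
grip_force: 0.0
```

```bash
python3 go.py 622.5 -137 42 -88 30 80
```

```text
t 2.1 tcp [ 519.1 -185.1  275.9] -> tcp [ 621.3 -102.5  101.8] ori [180. -30. -88.]
rows min 4.0 calls 2.0
d [-1.     -0.6742  0.7162] full [-1.037 -0.699  0.743] r [-0.0031 -0.0018  0.0018] ft [-0.2 -0.1 -1.1] w 85.3 joints [ 10.  11. -27.  35. -61. -28.]
```

>>> send_rows:
  deltas: "-1 -0.7 0.4 0 0 0 1;-1 -0.7 0.4 0 0 0 1;-1 -0.7 0.4 0 0 0 1;-1 -0.7 0.4 0 0 0 1;-1 -0.7 0.4 0 0 0 1"

```text
t: 2.72
eef_pos: [621.6, -81.5, 149.8]
orientation: [-179.6, -30.2, -88.0]
ft_force: [-1.0, 0.0, 0.1]
width: 85.3
grip_force: 0.0
```

```bash
python3 go.py 622.5 -137 42 -88 30 0; python3 - <<'E'
from cell import eyes
import cv2
c=eyes.camera("side")["frame"][60:220,160:360,::-1]; cv2.imwrite("pics/s1.png",cv2.resize(c,None,fx=3.5,fy=3.5,interpolation=cv2.INTER_CUBIC))
E
```

```text
t 2.73 tcp [621.6 -81.5 149.8] -> tcp [ 622.7 -142.5   32.5] ori [180. -30. -88.]
rows min 3.0 calls 1
d [-0.0413  0.0123  0.8806] full [-0.041  0.012  0.881] r [-0.0029 -0.0014 -0.0001] ft [-1.   0.   0.1] w 85.3 joints [ 18.  27. -22.  36. -55. -41.]
```

View pics/s1.png

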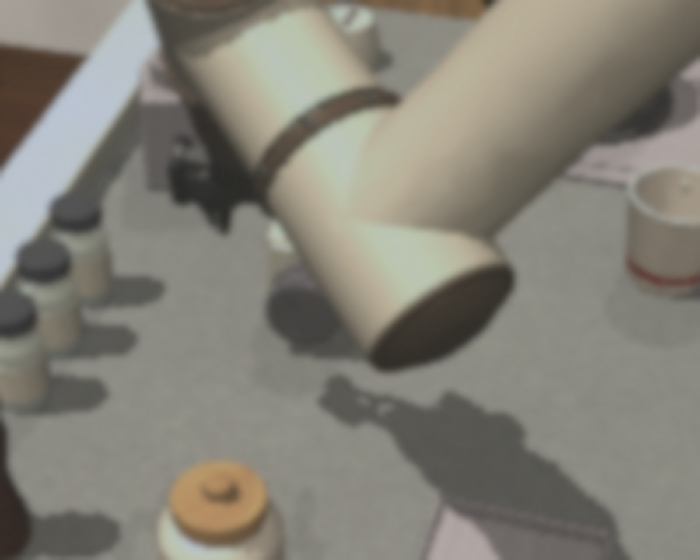

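The arm hides most of the tub from the side camera. The cap, at about crop (300,300), is still where it was and the path is free. I'll advance, then grip.

>>> send_rows:
  deltas: "-0.04 0.01 0.3 0 0 0 1;-0.04 0.01 0.5 0 0 0 1;-0.04 0.01 0.65 0 0 0 1;-0.04 0.01 0.78 0 0 0 1;-0.04 0.01 0.88 0 0 0 1;-0.04 0.01 0.88 0 0 0 1"

```text
t: 3.52
eef_pos: [622.9, -143.1, 34.4]
orientation: [-179.5, -30.1, -88.2]
ft_force: [-0.1, -1.4, 0.3]
width: 85.2
grip_force: 0.0
```

>>> send_rows:
  deltas: "0 0 0 0 0 0 0.5;0 0 0 0 0 0 0.5;0 0 0 0 0 0 0.5;0 0 0 0 0 0 0.5;0 0 0 0 0 0 0.5;0 0 0 0 0 0 0.5"
  force: 90

```text
t: 4.28
eef_pos: [624.4, -141.0, 34.6]
orientation: [-179.4, -30.2, -88.0]
ft_force: [-1.6, 1.4, 6.2]
width: 60.1
grip_force: 96.4
```

```bash
python3 go.py 624 -165 142 -88 30
```

```text
t 4.28 tcp [ 624.4 -141.    34.6] -> tcp [ 624.2 -170.5  132.5] ori [180. -30. -88.]
rows min 2.0 calls 1
d [ 0.4981  0.0036 -0.4651] full [ 0.498  0.004 -0.465] r [-0.0049 -0.0015 -0.0002] ft [-1.6  1.4  6.2] w 60.1 joints [ 10.  35. -31.  52. -40. -53.]
```

>>> send_rows:
  deltas: "0.02 0 -0.04 0 0 0 0.5;0.1 0 -0.12 0 0 0 0.5;0.25 0 -0.25 0 0 0 0.5;0.4 0 -0.36 0 0 0 0.5;0.5 0 -0.465 0 0 0 0.5;0.5 0 -0.465 0 0 0 0.5;0.5 0 -0.465 0 0 0 0.5"

```text
t: 5.15
eef_pos: [622.9, -170.7, 128.9]
orientation: [-179.7, -30.0, -87.9]
ft_force: [-0.3, -0.7, -7.1]
width: 59.7
grip_force: 99.2
```

```bash
python3 go.py 624 -195 145 -88 -60; python3 - <<'E'
from cell import eyes
import cv2
c=eyes.camera("top")["frame"][60:220,230:430,::-1]; cv2.imwrite("pics/t2.png",cv2.resize(c,None,fx=3.5,fy=3.5,interpolation=cv2.INTER_CUBIC))
E
```

```text
t 5.15 tcp [ 622.9 -170.7  128.9] -> tcp [ 623.7 -185.5  139.5] ori [180.  60. -88.]
rows min 9.0 calls 1
d [ 0.1207 -0.0014 -0.0118] full [ 0.121 -0.001 -0.012] r [-0.0017 -0.7503  0.0026] ft [-0.3 -0.7 -7.1] w 59.7 joints [  9.  29. -25.  42. -48. -38.]
```

View pics/t2.png

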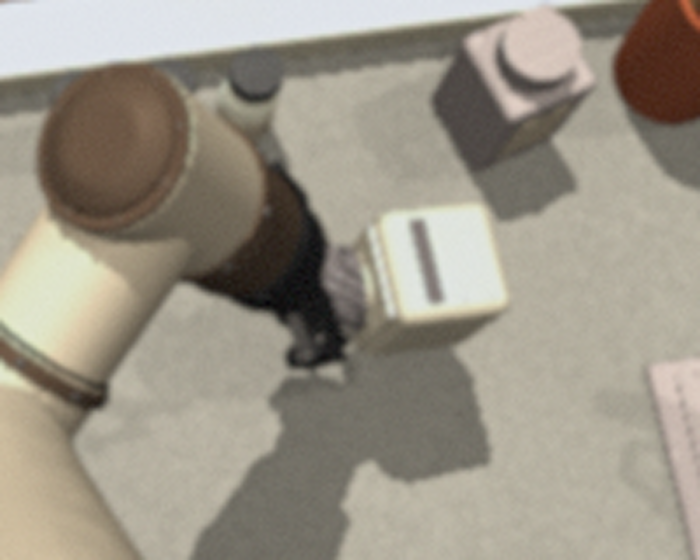

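The tub is held by the cap at about crop (340,290), and its shadow lies well below it, so it's clear of the worktop. Next I'll rotate it upright.

>>> send_rows:
  deltas: "0.02 0 -0.05 0 -0.08 0 0.5;0.03 0 -0.05 0 -0.16 0 0.5;0.04 0 -0.05 0 -0.24 0 0.5;0.05 0 -0.05 0 -0.32 0 0.5;0.06 0 -0.05 0 -0.4 0 0.5;0.07 0 -0.04 0 -0.48 0 0.5;0.09 0 -0.03 0 -0.56 0 0.5;0.1 0 -0.02 0 -0.64 0 0.5;0.12 0 -0.01 0 -0.7 0 0.5;0.12 0 -0.01 0 -0.75 0 0.5;0.12 0 -0.01 0 -0.75 0 0.5;0.12 0 -0.01 0 -0.75 0 0.5"

```text
t: 6.7
eef_pos: [624.6, -185.8, 140.8]
orientation: [-179.3, 59.7, -87.1]
ft_force: [-0.4, 0.1, -5.4]
width: 59.5
grip_force: 99.7
```

```bash
python3 go.py 624 -195 120 -88 -60; python3 - <<'E'
from cell import eyes
import cv2, numpy as np
from h import *
c=eyes.camera("side"); np.savez("s3.npz",**c)
cv2.imwrite("pics/s3.png",cv2.resize(c["frame"][40:200,160:360,::-1],None,fx=3.5,fy=3.5,interpolation=cv2.INTER_CUBIC))
E
```

```text
t 6.7 tcp [ 624.6 -185.8  140.8] -> tcp [ 623.7 -185.5  114.5] ori [180.  60. -88.]
rows min 1.0 calls 1
d [0.1502 0.0074 0.0905] full [0.15  0.007 0.091] r [ 0.0007 -0.0022  0.0038] ft [-0.4  0.1 -5.4] w 59.5 joints [ -27.   47.   26.  -51. -103.   33.]
```

View pics/s3.png

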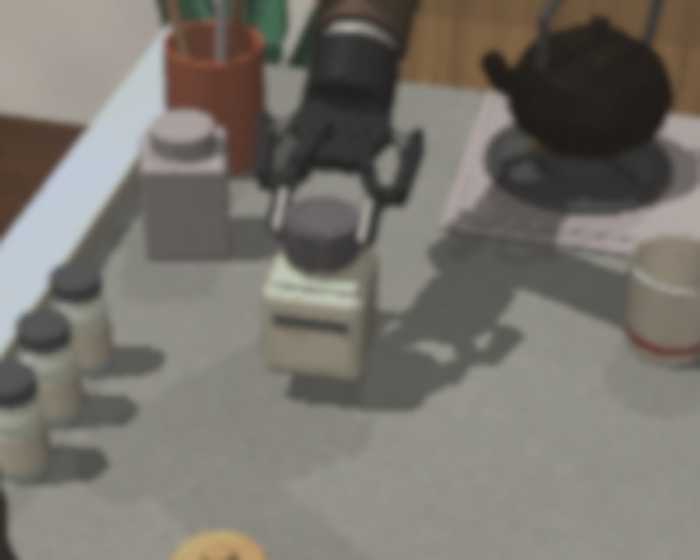

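The tub now hangs upright: its cap is at about crop (325,235), its body between (265,250) and (375,380), and it's a little above the worktop. I'll measure its tilt and bottom height.

```bash
python3 - <<'E'
from h import *
c=dict(np.load("s3.npz")); W=cloud(c)[40:200,160:360]
# front face region in crop coordinates /3.5
f=W[85:104,80:100].reshape(-1,3); m=f.mean(0); n=np.linalg.svd(f-m)[2][2]; print("front normal",n.round(3),"mean",m.round(1))
col=W[60:115,90]; print(col.round(0).tolist())
E
```

```text
Traceback (most recent call last):
numpy.linalg.LinAlgError: SVD did not converge
```

```bash
python3 - <<'E'
from h import *
c=dict(np.load("s3.npz")); W=cloud(c)[40:200,160:360]
f=W[85:104,80:100].reshape(-1,3); print(np.isnan(f).any(1).sum(),len(f)); f=f[~np.isnan(f).any(1)]
m=np.median(f,0); f=f[abs(f-m)[:,1]<15]; n=np.linalg.svd(f-f.mean(0))[2][2]; print("front normal",n.round(3),"mean",m.round(1))
print(W[56:116:3,90].round(0).tolist())
E
```

```text
3 380
front normal [ 0.053 -0.998 -0.027] mean [ 619.8 -147.6   79.7]
[[637.0, -219.0, 155.0], [632.0, -202.0, 157.0], [629.0, -189.0, 155.0], [624.0, -171.0, 157.0], [622.0, -161.0, 155.0], [622.0, -161.0, 146.0], [622.0, -161.0, 136.0], [621.0, -159.0, 127.0], [622.0, -163.0, 115.0], [621.0, -158.0, 109.0], [618.0, -148.0, 106.0], [617.0, -145.0, 98.0], [617.0, -145.0, 88.0], [617.0, -146.0, 77.0], [617.0, -145.0, 68.0], [617.0, -145.0, 57.0], [617.0, -145.0, 46.0], [618.0, -149.0, 32.0], [624.0, -176.0, -1.0], [622.0, -165.0, -3.0]]
```

>>> send_rows:
  deltas: "0.05 0 0.03 0 0 0 0.5;0.1 0 0.058 0 0 0 0.5;0.132 0 0.077 0 0 0 0.5;0.132 0 0.077 0 0 0 0.5;0.132 0 0.077 0 0 0 0.5"

```text
t: 7.38
eef_pos: [625.0, -185.9, 118.7]
orientation: [-179.1, 59.9, -87.0]
ft_force: [0.6, -1.3, -6.0]
width: 60.0
grip_force: 99.7
```

```bash
python3 go.py 624 -195 120 -88 -60; cat > look.py <<'E'
from cell import eyes, env
from h import *
import sys
W=cloud(eyes.camera(sys.argv[1])); x,y,r=map(float,sys.argv[2:5])
q=W[(np.hypot(W[...,0]-x,W[...,1]-y)<r)&(W[...,2]>20)]
print("max z",np.percentile(q[:,2],[90,99]).round(1),"range",q.min(0).round(),q.max(0).round())
hist=np.histogram(q[:,2],bins=np.arange(20,180,4)); print([(int(b),int(k)) for k,b in zip(*hist) if k>20])
E
python3 look.py side 623 -180 30
```

```text
t 7.38 tcp [ 625.  -185.9  118.7] -> tcp [ 623.7 -185.5  114.5] ori [180.  60. -88.]
rows min 1.0 calls 1
d [0.0227 0.009  0.0167] full [0.023 0.009 0.017] r [-0.     -0.0011  0.0043] ft [ 0.6 -1.3 -6. ] w 60.0 joints [ -27.   48.   26.  -51. -101.   35.]
max z [135.6 137.1] range [ 594. -209.   24.] [ 652. -150.  139.]
[(84, 21), (92, 83), (104, 29), (108, 22), (112, 28), (116, 23), (120, 25), (124, 26), (128, 32), (132, 147), (136, 31)]
```

>>> send_rows:
  deltas: "0.012 0 0.007 0 0 0 0.5;0.012 0 0.007 0 0 0 0.5"

```text
t: 7.68
eef_pos: [624.9, -185.8, 116.4]
orientation: [-179.2, 59.9, -87.0]
ft_force: [0.1, 0.4, -7.1]
width: 59.9
grip_force: 99.5
```

>>> send_rows:
  deltas: "0.006 0 0.0035 0 0 0 0.5;0.006 0 0.0035 0 0 0 0.5"

```text
t: 7.92
eef_pos: [624.9, -185.8, 115.4]
orientation: [-179.2, 59.9, -87.0]
ft_force: [0.0, -0.0, -5.8]
width: 59.8
grip_force: 99.7
```

>>> send_rows:
  deltas: "0.006 0 0.0035 0 0 0 0.5;0.006 0 0.0035 0 0 0 0.5"

```text
t: 8.18
eef_pos: [624.9, -185.8, 114.3]
orientation: [-179.2, 59.9, -87.0]
ft_force: [-0.7, -0.0, -6.1]
width: 59.9
grip_force: 99.5
```

>>> send_rows:
  deltas: "0.003 0 0.0017 0 0 0 0.5;0.003 0 0.0017 0 0 0 0.5"

```text
t: 8.43
eef_pos: [624.9, -185.8, 113.9]
orientation: [-179.2, 59.9, -87.0]
ft_force: [0.2, 0.1, -6.5]
width: 59.3
grip_force: 99.7
```

>>> send_rows:
  deltas: "0.006 0 0.0035 0 0 0 0.5;0.006 0 0.0035 0 0 0 0.5"

```text
t: 8.68
eef_pos: [625.1, -185.7, 113.6]
orientation: [-179.1, 59.9, -86.9]
ft_force: [-0.2, -0.7, -4.0]
width: 59.7
grip_force: 99.8
```

```bash
python3 look.py side 623 -180 30;  python3 look.py top 623 -180 30
```

```text
max z [130.7 132.2] range [ 594. -207.   75.] [ 653. -150.  133.]
[(84, 34), (88, 62), (96, 21), (100, 23), (104, 25), (108, 25), (112, 23), (116, 28), (124, 40), (128, 156)]
max z [133.2 135.3] range [ 600. -208.   24.] [ 653. -150.  136.]
[(80, 27), (88, 52), (128, 129), (132, 95)]
```

>>> send_rows:
  deltas: "0 0 0 0 0 0 1;0 0 0 0 0 0 1;0 0 0 0 0 0 1;0 0 0 0 0 0 1;0 0 0 0 0 0 1"

```text
t: 9.4
eef_pos: [624.9, -185.7, 113.0]
orientation: [-179.1, 59.9, -87.0]
ft_force: [0.4, -0.1, 0.3]
width: 85.6
grip_force: 0.0
```

>>> send_rows:
  deltas: "0 0 -0.2 0 0 0 1;0 0 -0.5 0 0 0 1;0 0 -0.7 0 0 0 1;0 0 -0.7 0 0 0 1"

```text
t: 9.9
eef_pos: [628.2, -278.9, 166.5]
orientation: [-178.9, 59.7, -86.9]
ft_force: [0.4, 1.1, 0.2]
width: 85.3
grip_force: 0.0
```

```bash
python3 - <<'E'
from cell import eyes
from h import *
for n in("top","side"):
    c=eyes.camera(n); np.savez(n+"4.npz",**c); W=cloud(c)
    q=W[(np.hypot(W[...,0]-623,W[...,1]+190)<75)&(W[...,2]>20)&(W[...,2]<150)]
    top=q[(q[:,2]>124)&(q[:,2]<140)]; sh=q[(q[:,2]>82)&(q[:,2]<97)]
    print(n,"cap top z",np.median(top[:,2]).round(1),cv2.minEnclosingCircle(top[:,:2].astype(np.float32)),len(top))
    print("shoulder z",np.median(sh[:,2]).round(1),cv2.minAreaRect(sh[:,:2].astype(np.float32)),len(sh))
    cv2.imwrite(f"pics/{n}4.png",c["frame"][:,:,::-1])
E
python3 go.py 623 -190 117 -88 0 80
```

```text
top cap top z 131.7 ((625.3270263671875, -192.23565673828125), 31.201730728149414) 467
shoulder z 89.2 ((623.6925659179688, -192.1867218017578), (78.8814468383789, 79.11402130126953), 1.8271653652191162) 322
side cap top z 129.8 ((625.294921875, -187.50494384765625), 32.74582290649414) 240
shoulder z 88.0 ((625.8445434570312, -185.80299377441406), (74.61384582519531, 72.40483093261719), 3.622232437133789) 197
t 10.0 tcp [ 628.  -276.2  165.2] -> tcp [ 623. -190.  186.] ori [-180.    0.  -88.]
rows min 6.0 calls 1
d [-0.4083  0.01    0.4284] full [-0.408  0.01   0.428] r [-0.0021  0.4995  0.0035] ft [ 0.5  0.6 -0.4] w 85.4 joints [ -32.   50.   38.  -50. -112.   30.]
```

View pics/side4.png

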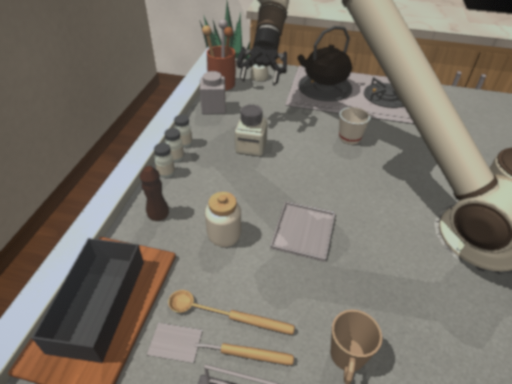

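The tub stands upright at side pixel (252,135), with the cap still on and the gripper clear of it. I'll move above the cap, pointing down.

```bash
python3 go.py 625 -190.5 118 -88 0 80
```

```text
t 10.0 tcp [ 628.  -276.2  165.2] -> tcp [ 625.  -190.5  187. ] ori [-180.    0.  -88.]
rows min 6.0 calls 1
d [-0.4121 -0.0032  0.4218] full [-0.412 -0.003  0.422] r [-0.0021  0.4995  0.0035] ft [ 0.5  0.6 -0.4] w 85.4 joints [ -32.   50.   38.  -50. -112.   30.]
```

>>> send_rows:
  deltas: "-0.4 0 0 0 0.1 0 1;-0.5 0 0.2 0 0.25 0 1;-0.45 0 0.4 0 0.4 0 1;-0.42 0 0.42 0 0.5 0 1;-0.42 0 0.42 0 0.5 0 1;-0.42 0 0.42 0 0.5 0 1;-0.42 0 0.42 0 0.5 0 1;-0.42 0 0.42 0 0.5 0 1"

```text
t: 11.0
eef_pos: [624.4, -189.9, 188.0]
orientation: [-179.6, -0.0, -87.7]
ft_force: [-0.0, -0.1, 0.7]
width: 85.2
grip_force: 0.0
```

```bash
python3 go.py 625 -190.5 120 -88 0 0
```

```text
t 11.0 tcp [ 624.4 -189.9  188. ] -> tcp [ 625.  -190.5  109. ] ori [-180.    0.  -88.]
rows min 2.0 calls 1
d [ 3.60e-03 -4.00e-04  5.27e-01] full [ 0.004 -0.     0.527] r [-0.0032 -0.0002  0.0023] ft [-0.  -0.1  0.7] w 85.2 joints [ -3.  27.   0.  -0. -63.   5.]
```

>>> send_rows:
  deltas: "0.004 0 0.2 0 0 0 1;0.004 0 0.38 0 0 0 1;0.004 0 0.47 0 0 0 1;0.004 0 0.527 0 0 0 1;0.004 0 0.527 0 0 0 1;0.004 0 0.527 0 0 0 1"

```text
t: 11.75
eef_pos: [625.9, -191.4, 110.5]
orientation: [-179.5, -0.1, -87.7]
ft_force: [0.9, -0.7, 0.1]
width: 85.4
grip_force: 0.0
```

>>> send_rows:
  deltas: "0 0 0 0 0 0 0.6;0 0 0 0 0 0 0.5;0 0 0 0 0 0 0.5;0 0 0 0 0 0 0.5;0 0 0 0 0 0 0.5;0 0 0 0 0 0 0.5"
  force: 110

```text
t: 12.5
eef_pos: [625.5, -191.2, 111.1]
orientation: [-179.5, -0.2, -87.7]
ft_force: [-1.9, 0.3, 5.5]
width: 59.5
grip_force: 116.6
```

>>> send_rows:
  deltas: "0 0 0.013 0 0 0 0.5;0 0 0.027 0 0 0 0.5;0 0 0.027 0 0 0 0.5"

```text
t: 12.88
eef_pos: [625.5, -191.3, 108.3]
orientation: [-179.5, -0.2, -87.7]
ft_force: [-3.2, 2.0, 10.1]
width: 59.5
grip_force: 116.9
```

>>> send_rows:
  deltas: "0 0 0.01 0 0 0 0.5;0 0 0.02 0 0 0 0.5;0 0 0.02 0 0 0 0.5"

```text
t: 13.25
eef_pos: [625.6, -191.3, 106.2]
orientation: [-179.5, -0.2, -87.7]
ft_force: [-4.6, 2.5, 14.2]
width: 59.3
grip_force: 117.2
```

>>> send_rows:
  deltas: "0 0 0.01 0 0 0 0.5;0 0 0.02 0 0 0 0.5;0 0 0.02 0 0 0 0.5"

```text
t: 13.62
eef_pos: [625.6, -191.3, 104.3]
orientation: [-179.5, -0.2, -87.7]
ft_force: [-6.2, 3.5, 16.6]
width: 59.6
grip_force: 118.0
```

>>> send_rows:
  deltas: "0 0 0.007 0 0 0 0.5;0 0 0.014 0 0 0 0.5;0 0 0.014 0 0 0 0.5"

```text
t: 14.0
eef_pos: [625.6, -191.3, 104.1]
orientation: [-179.4, -0.2, -87.6]
ft_force: [-9.7, 5.8, 24.4]
width: 59.7
grip_force: 118.8
```

>>> send_rows:
  deltas: "-0.008 0.014 0.008 0 0 0 0.5;-0.008 0.014 0.016 0 0 0 0.5;-0.008 0.014 0.016 0 0 0 0.5"

```text
t: 14.38
eef_pos: [625.6, -191.2, 104.1]
orientation: [-179.1, -0.4, -87.6]
ft_force: [-7.8, 2.8, 30.7]
width: 59.6
grip_force: 119.5
```

>>> send_rows:
  deltas: "0 0 0 0 0 -0.05 0.5;0 0 0 0 0 -0.1 0.5;0 0 0 0 0 -0.15 0.5;0 0 0 0 0 -0.15 0.5"

```text
t: 14.88
eef_pos: [626.2, -191.4, 104.1]
orientation: [-179.2, -0.7, -69.5]
ft_force: [-6.9, 2.6, 29.8]
width: 59.3
grip_force: 119.2
```

```bash
cat > tubyaw.py <<'E'
from cell import eyes, env
from h import *
import sys
W=cloud(eyes.camera("top")); s=env.sense()
q=W[(np.hypot(W[...,0]-625,W[...,1]+190)<80)&(W[...,2]>15)&(W[...,2]<96)]
print(cv2.minAreaRect(q[:,:2].astype(np.float32)),len(q),"ft",s["ft_force"].round(1),s["ft_torque"].round(2),"ori",s["orientation"].round(1),"z",s["eef_pos"].round(1),"j6",round(s["joint_pos"][5]))
E
python3 tubyaw.py
```

```text
((616.8033447265625, -189.92918395996094), (96.8013916015625, 28.785850524902344), 34.948787689208984) 103 ft [-7.3  2.3 29.9] [0.68 2.32 0.17] ori [-179.2   -0.7  -69.5] z [ 626.2 -191.4  104.1] j6 23
```

```bash
cat > tubyaw.py <<'E'
from cell import eyes, env
from h import *
W=cloud(eyes.camera("side")); s=env.sense()
f=W[(abs(W[...,0]-625)<45)&(W[...,1]>-165)&(W[...,1]<-120)&(W[...,2]>20)&(W[...,2]<75)]
m=np.median(f,0); f=f[abs(f[:,1]-m[1])<25]
print("front face",m.round(1),len(f),"x range",f.min(0).round(),f.max(0).round(),"face yaw",np.degrees(np.arctan(np.polyfit(f[:,0],f[:,1],1)[0])).round(1))
print("ft",s["ft_force"].round(1),s["ft_torque"].round(2),"ori",s["orientation"].round(1),"z",s["eef_pos"].round(1),"j6",round(s["joint_pos"][5]),"t",s["t"])
E
python3 tubyaw.py
```

```text
front face [ 622.6 -147.9   49. ] 446 x range [ 583. -164.   20.] [ 667. -142.   75.] face yaw 3.5
ft [-7.   2.9 29.7] [0.69 2.37 0.2 ] ori [-179.2   -0.7  -69.5] z [ 626.2 -191.4  104.1] j6 23 t 14.975
```

>>> send_rows:
  deltas: "0 0 0 0 0 -0.06 0.5;0 0 0 0 0 -0.12 0.5;0 0 0 0 0 -0.18 0.5;0 0 0 0 0 -0.24 0.5;0 0 0 0 0 -0.24 0.5"

```text
t: 15.6
eef_pos: [626.0, -191.6, 104.0]
orientation: [-179.7, -1.0, -40.7]
ft_force: [-8.1, 1.1, 28.5]
width: 59.2
grip_force: 119.1
```

```bash
python3 tubyaw.py
```

```text
front face [ 622.8 -148.1   48.4] 453 x range [ 582. -165.   20.] [ 667. -141.   75.] face yaw 4.3
ft [-8.   1.6 28.3] [0.69 2.3  0.28] ori [-179.7   -1.   -40.7] z [ 626.  -191.6  104. ] j6 52 t 15.65
```

>>> send_rows:
  deltas: "0 0 0 0 0 -0.06 0.5;0 0 0 0 0 -0.12 0.5;0 0 0 0 0 -0.18 0.5;0 0 0 0 0 -0.235 0.5;0 0 0 0 0 -0.235 0.5;0 0 0 0 0 -0.235 0.5"

```text
t: 16.4
eef_pos: [626.5, -191.9, 104.2]
orientation: [179.8, -1.1, -12.5]
ft_force: [-7.0, 0.2, 28.9]
width: 59.9
grip_force: 119.1
```

```bash
python3 tubyaw.py
```

```text
front face [ 622.9 -148.7   49.4] 453 x range [ 583. -165.   20.] [ 667. -142.   75.] face yaw 5.7
ft [-7.1  0.4 28.3] [0.61 1.99 0.26] ori [179.8  -1.1 -12.5] z [ 626.6 -191.9  104.2] j6 80 t 16.45
```

>>> send_rows:
  deltas: "0 0 -0.03 0 0 0 0.5;0 0 -0.06 0 0 0 0.5;0 0 -0.09 0 0 0 0.5;0 0 -0.12 0 0 0 0.5;0 0 -0.12 0 0 0 0.5"

```text
t: 17.08
eef_pos: [624.1, -190.7, 113.8]
orientation: [180.0, -0.6, -12.7]
ft_force: [2.2, -3.6, 3.3]
width: 59.7
grip_force: 118.2
```

```bash
python3 tubyaw.py
```

```text
front face [ 622.8 -148.4   48.8] 453 x range [ 583. -164.   20.] [ 667. -142.   75.] face yaw 5.7
ft [ 2.2 -3.8  3.1] [-1.01 -0.71  0.07] ori [180.   -0.6 -12.7] z [ 624.1 -190.7  113.6] j6 80 t 17.125
```

>>> send_rows:
  deltas: "0 0 -0.02 0 0 0 0.5;0 0 -0.04 0 0 0 0.5;0 0 -0.06 0 0 0 0.5;0 0 -0.06 0 0 0 0.5"

```text
t: 17.62
eef_pos: [622.8, -190.0, 121.7]
orientation: [180.0, -0.4, -12.7]
ft_force: [1.7, -1.2, -1.3]
width: 59.6
grip_force: 118.0
```

>>> send_rows:
  deltas: "0 0 -0.02 0 0 0 0.5;0 0 -0.05 0 0 0 0.5;0 0 -0.08 0 0 0 0.5;0 0 -0.11 0 0 0 0.5;0 0 -0.14 0 0 0 0.5;0 0 -0.14 0 0 0 0.5"

```text
t: 18.38
eef_pos: [623.0, -190.0, 143.4]
orientation: [-180.0, -0.5, -12.7]
ft_force: [-0.5, 0.0, 0.1]
width: 59.6
grip_force: 118.1
```

```bash
python3 tubyaw.py
```

```text
front face [ 621.4 -148.7   49.2] 457 x range [ 583. -165.   20.] [ 667. -143.   75.] face yaw 5.2
ft [-0.   0.1 -0.4] [-0.03 -0.02  0.04] ori [-180.    -0.5  -12.8] z [ 622.8 -190.   143.1] j6 80 t 18.425
```

>>> send_rows:
  deltas: "0 0 -0.2 0 0 0 0.5;0 0 -0.4 0 0 0 0.5;0 0 -0.4 0 0 0 0.5"

```text
t: 18.8
eef_pos: [623.8, -190.2, 205.8]
orientation: [-180.0, -0.8, -12.7]
ft_force: [-0.5, 0.4, -1.4]
width: 59.5
grip_force: 118.1
```

```bash
python3 go.py 423.5 94 150 -2.5 0 40
```

```text
t 18.8 tcp [ 623.8 -190.2  205.8] -> tcp [423.5  94.  179. ] ori [180.    0.   -2.5]
rows min 4.0 calls 2.0
d [-1.     -0.9023  0.0902] full [-1.722 -1.554  0.155] r [ 0.0005 -0.0065 -0.0853] ft [-0.5  0.4 -1.4] w 59.5 joints [ -3.  26.   1.   0. -65.  80.]
```

>>> send_rows:
  deltas: "-0.3 -0.27 0 0 0 0 0.5;-0.6 -0.54 0 0 0 0 0.5;-0.9 -0.81 0 0 0 0 0.5;-1 -0.9 0 0 0 -0.085 0.5;-1 -0.9 0 0 0 -0.085 0.5"

```text
t: 19.42
eef_pos: [504.6, -24.2, 201.2]
orientation: [179.9, -0.4, -2.5]
ft_force: [-0.7, -0.1, 0.4]
width: 59.5
grip_force: 118.2
```

```bash
python3 go.py 423.5 94 49 -2.5 0 0
```

```text
t 19.43 tcp [504.6 -24.2 201.2] -> tcp [423.5  94.   38. ] ori [180.    0.   -2.5]
rows min 4.0 calls 2.0
d [-0.5368 -0.7071  1.    ] full [-0.581 -0.766  1.083] r [ 0.0007 -0.0031  0.0002] ft [-0.7 -0.1  0.4] w 59.5 joints [ 16.  12. -20.   0. -58.  72.]
```

>>> send_rows:
  deltas: "-0.3 -0.38 0 0 0 0 0.5;-0.58 -0.766 0.2 0 0 0 0.5;-0.58 -0.766 0.5 0 0 0 0.5;-0.58 -0.766 0.8 0 0 0 0.5;-0.58 -0.766 1 0 0 0 0.5;-0.58 -0.766 1 0 0 0 0.5"

```text
t: 20.18
eef_pos: [424.2, 91.8, 48.6]
orientation: [179.7, -0.1, -2.7]
ft_force: [-0.3, -0.1, 0.7]
width: 59.4
grip_force: 118.2
```

```bash
python3 go.py 423.5 94 33 -2.5 0 0; python3 - <<'E'
from cell import eyes
import cv2
a=eyes.camera("side")["frame"][90:290,190:390,::-1]; b=eyes.camera("top")["frame"][120:320,170:370,::-1]
cv2.imwrite("pics/p5.png",cv2.resize(cv2.hconcat([a.copy(),b.copy()]),None,fx=2,fy=2,interpolation=cv2.INTER_CUBIC))
E
```

```text
t 20.18 tcp [424.2  91.8  48.6] -> tcp [423.5  94.   22. ] ori [180.    0.   -2.5]
rows min 1.0 calls 1
d [-0.0055 -0.0153  0.1772] full [-0.005 -0.015  0.177] r [ 0.0026 -0.0011 -0.0018] ft [-0.3 -0.1  0.7] w 59.4 joints [ 34.  19. -40.   1. -32.  53.]
```

View pics/p5.png

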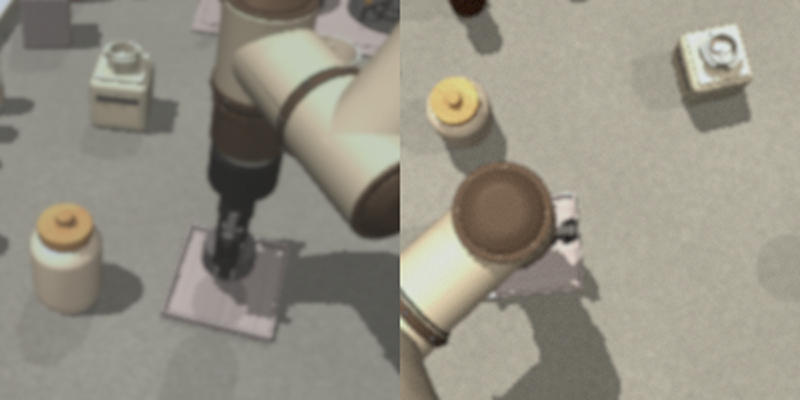

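The tub stands open, with its neck at (722,48) in the top crop. The cap is over the dish, at about (230,250) in the side crop. I'll lower it to the dish floor.

>>> send_rows:
  deltas: "-0.005 -0.015 0.08 0 0 0 0.5;-0.005 -0.015 0.15 0 0 0 0.5;-0.005 -0.015 0.177 0 0 0 0.5;-0.005 -0.015 0.177 0 0 0 0.5"

```text
t: 20.78
eef_pos: [424.6, 95.3, 24.0]
orientation: [179.9, -0.4, -2.5]
ft_force: [-0.1, 0.5, -0.7]
width: 59.1
grip_force: 118.3
```

>>> send_rows:
  deltas: "0 0 0.013 0 0 0 0.5;0 0 0.013 0 0 0 0.5"

```text
t: 21.02
eef_pos: [424.8, 95.4, 22.4]
orientation: [179.9, -0.4, -2.6]
ft_force: [-0.4, -0.5, -0.0]
width: 59.6
grip_force: 118.3
```

>>> send_rows:
  deltas: "0 0 0.012 0 0 0 0.5;0 0 0.012 0 0 0 0.5"

```text
t: 21.28
eef_pos: [424.7, 95.4, 20.5]
orientation: [179.9, -0.4, -2.6]
ft_force: [-0.1, -0.2, -0.1]
width: 59.5
grip_force: 118.3
```

>>> send_rows:
  deltas: "0 0 0.012 0 0 0 0.5;0 0 0.012 0 0 0 0.5"

```text
t: 21.52
eef_pos: [424.7, 95.3, 18.6]
orientation: [179.9, -0.4, -2.6]
ft_force: [-0.3, -0.0, -0.9]
width: 59.4
grip_force: 118.3
```

>>> send_rows:
  deltas: "0 0 0.007 0 0 0 0.5;0 0 0.007 0 0 0 0.5"

```text
t: 21.78
eef_pos: [424.9, 95.4, 18.3]
orientation: [179.9, -0.5, -2.5]
ft_force: [-1.6, -0.6, 6.9]
width: 59.5
grip_force: 119.1
```

>>> send_rows:
  deltas: "0 0 0 0 0 0 0.75;0 0 0 0 0 0 0.85;0 0 0 0 0 0 0.95;0 0 0 0 0 0 1;0 0 0 0 0 0 1"

```text
t: 22.4
eef_pos: [424.8, 95.4, 17.6]
orientation: [179.9, -0.4, -2.6]
ft_force: [1.5, 0.5, 0.3]
width: 85.3
grip_force: 0.0
```

>>> send_rows:
  deltas: "0 0 -0.1 0 0 0 1;0 0 -0.3 0 0 0 1;0 0 -0.6 0 0 0 1;0 0 -1 0 0 0 1;0 0 -1 0 0 0 1"

```text
t: 23.02
eef_pos: [426.3, 97.2, 172.2]
orientation: [-179.7, -1.0, -2.5]
ft_force: [0.4, 0.4, -1.1]
width: 85.6
grip_force: 0.0
```

>>> send_rows:
  deltas: "0 0.6 -0.3 0 0 0 1;0 1 -0.3 0 0 0 1;-0.3 1 -0.3 0 0 0 1;-0.3 1 -0.3 0 0 0 1"

```text
t: 23.52
eef_pos: [368.4, -54.0, 211.7]
orientation: [179.9, -0.3, -2.8]
ft_force: [0.9, -0.3, -0.2]
width: 85.7
grip_force: 0.0
```

```bash
python3 - <<'E'
from cell import eyes
from h import *
for n in("top","side"):
    c=eyes.camera(n); W=cloud(c); cv2.imwrite(f"pics/{n}6.png",c["frame"][:,:,::-1])
    q=W[(np.hypot(W[...,0]-424,W[...,1]-94)<60)&(W[...,2]>25)&(W[...,2]<60)]
    t=q[q[:,2]>33]; A=np.c_[t[:,:2],np.ones(len(t))]; print(n,len(q),"cap top z",np.median(t[:,2]).round(1),cv2.minEnclosingCircle(t[:,:2].astype(np.float32)),"slope",np.linalg.lstsq(A,t[:,2],rcond=None)[0][:2].round(3))
    q=W[(np.hypot(W[...,0]-624,W[...,1]+190)<75)&(W[...,2]>80)&(W[...,2]<97)]; print("tub shoulder",np.median(q[:,2]).round(1),cv2.minAreaRect(q[:,:2].astype(np.float32)))
E
```

```text
top 441 cap top z 38.7 ((426.1447448730469, 94.70612335205078), 30.89043426513672) slope [ 0.005 -0.003]
tub shoulder 89.5 ((625.317626953125, -193.103271484375), (80.81273651123047, 80.46542358398438), 5.041295528411865)
side 474 cap top z 36.9 ((427.7052001953125, 98.16854858398438), 31.852252960205078) slope [-0.    -0.005]
tub shoulder 88.2 ((626.2273559570312, -185.75698852539062), (79.01984405517578, 74.96995544433594), 5.5265583992004395)
```

View pics/side6.png

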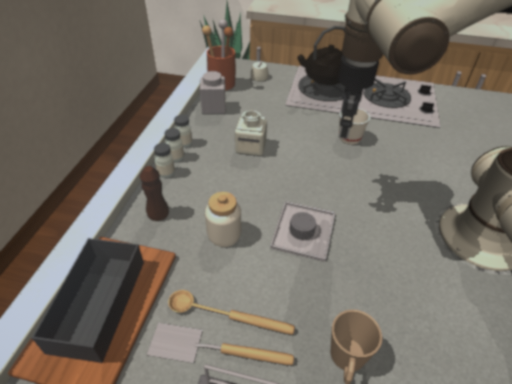

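The cap lies rim down and level in the middle of the dish at (303,226). The open tub stands at (252,132), the other things haven't moved, and the arm is clear, so I'm handing in.

```bash
python3 -c "
from cell import env
print(env.finish_job())"
```

```text
the job is handed in; nothing more can be done
None
```

The job is handed in: the tub stands open and upright near where it lay, the cap is level and rim down in the middle of the dish, and the cameras showed nothing else moved; the hand-in returned no verdict.

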